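# Find the socket that fits the nut

### The job

Find the socket that fits the hex nut of the specimen in the locating frame by trying them on it, from the smallest upwards and without forcing, until one goes all the way down over the nut; a socket that stops on top goes back upright on the rack. Finish with the fitting socket seated fully down on the nut and still gripped in the gripper, do not let it go, and do not knock the things standing round about.

Things in the scene. Friction and masses are not known exactly. Their poses are not given: they have to be found in the camera images.
- frame: locating frame: four low aluminium bars, 10 mm high, forming a square of 82 x 82 mm, fixed to the bench; origin at the centre of the square on the bench. One of the three specimens (which one varies) stands centred in it: only that one is worked on, the other two wait in the grey sample tray and stay unused.
- rack: socket rack: flat aluminium plate 64 (x) x 224 (y) x 8 mm, fixed; origin at the centre of its underside. On it, at x = 0, y = -72, 0 and +72 mm, stand three round spigots, 13 mm across, 5 mm high; each socket starts over one (order varies), its lower edge on the plate, x turned within 6 degrees of the rack's x.
- nut_p (a point): nut of a fixed specimen: round dark foot (56 mm across, 12 high), washer (46 across, 3 thick), hex nut and stud end, 19.5 mm above the washer in all. Nut 17, 23 or 29 mm across flats: one specimen of each, which is which is not told. Point: on the axis on top of the washer, 15 mm above the bench, where a seated socket's lower edge rests; z up, x square to a pair of flats.
- small_socket (a point): small loose steel socket for a 17 mm nut: round top 31 mm across, hexagonal lower end, 50 mm high, 100 g; opening 20 mm across flats, 24 deep. Point: its centre, 25 mm above its lower edge; z up, x square to a pair of flats. Goes over its nut if centred to 1.5 mm and turned to the flats within 8 degrees (repeats every 60); stops 10 mm or more too high on a bigger nut, drops loosely over a smaller.
- nut_q (a point): nut of a fixed specimen: round dark foot (56 mm across, 12 high), washer (46 across, 3 thick), hex nut and stud end, 19.5 mm above the washer in all. Nut 17, 23 or 29 mm across flats: one specimen of each, which is which is not told. Point: on the axis on top of the washer, 15 mm above the bench, where a seated socket's lower edge rests; z up, x square to a pair of flats.
- medium_socket (a point): medium loose steel socket for a 23 mm nut: round top 38 mm across, hexagonal lower end, 50 mm high, 140 g; opening 26 mm across flats, 24 deep. Point: its centre, 25 mm above its lower edge; z up, x square to a pair of flats. Goes over its nut if centred to 1.5 mm and turned to the flats within 8 degrees (repeats every 60); stops 10 mm or more too high on a bigger nut, drops loosely over a smaller.
- nut_r (a point): nut of a fixed specimen: round dark foot (56 mm across, 12 high), washer (46 across, 3 thick), hex nut and stud end, 19.5 mm above the washer in all. Nut 17, 23 or 29 mm across flats: one specimen of each, which is which is not told. Point: on the axis on top of the washer, 15 mm above the bench, where a seated socket's lower edge rests; z up, x square to a pair of flats.
- large_socket (a point): large loose steel socket for a 29 mm nut: round top 46 mm across, hexagonal lower end, 50 mm high, 180 g; opening 32 mm across flats, 24 deep. Point: its centre, 25 mm above its lower edge; z up, x square to a pair of flats. Goes over its nut if centred to 1.5 mm and turned to the flats within 8 degrees (repeats every 60); stops 10 mm or more too high on a bigger nut, drops loosely over a smaller.
- oil_bottle: bystander: oil bottle with a pointed nozzle, 42 mm wide, 109 mm high; origin at the centre of its underside
- loupe: bystander: black stand loupe, 39 mm wide, 32 mm high; origin at the centre of its underside
- gear_sample: bystander: small steel gear, 45 mm across, 17 mm high; origin at the centre of its underside
Not all that is in view belongs to the job. What is shaped like the part that bears nut_q but turquoise is not meant. What is shaped like the part that bears large_socket but pink or yellow is not meant.

How it is judged:
By the outcome, as a careful person would: the job done as asked, in the order asked, and still so for the second after the job is handed in, while the arm keeps its last pose, push and grip.
It also fails if it takes over 72 s, if anything falls off the work surface, if the arm or the gripper's body presses on something with over 40 N, if the wrist force passes 120 N, or if a joint passes its speed limit or range.

### The arm

A 6-joint arm with a two-finger parallel gripper is mounted at the origin on a cart in front of the work surface, level with it; the furniture and walls round the work are solid. World frame = base frame: x ahead of the robot, y to its left, z up, the work surface at z = 0. Lengths are in mm, angles in rad, forces in N, time in s.
With the tool pointing down it reaches from about 350 to 775 mm from the base axis. Payload 7.3 kg.
Tool frame: the origin (TCP) lies midway between the tips of the shut fingers; the grasp point (between the pads) lies 19 mm behind it; z points along the fingers, y is the direction in which the jaws open and shut (so a half turn about z gives the same grasp; the last joint's range is limited). The gripper opens to 92 mm and grips with 3 to 60 N. Pads are 19 mm wide; open, the fingers measure 130 mm over their backs; the gripper's body (75 mm by 190 mm) begins 47 mm behind the grasp point.
Start: joints at [-1.248, 0.342, 1.524, -0, 1.275, -0.146], TCP at [237.228, -468.367, 226.741] pointing down, gripper open.
Joint ranges: [-2.53, 2.53], [-0.77, 2.02], [0.04, 2.7], [-1, 4.14], [0.28, 2.66], [-3.11, 3.11]. Speed limits (rad/s): [2.57, 2.57, 3.14, 3.14, 3.14, 3.14].

### API

Orientations are given as [roll, pitch, yaw] about the fixed x, y, z axes, in that order (R = Rz(yaw) Ry(pitch) Rx(roll)).
In Python, from plant import sensors, imaging, ticket gives the robot as it stands. The module is installed in compiled form; this text tells all that it offers.
- The arm moves only by the tool arm_command, never from a script. Its argument "increments" is one flat list of numbers, 5 for each row, row after row: the closure, from 0 (fully open) to 1 (shut), then the shift along the tool's x, y, z in mm, then the turn about the tool's z in degrees. In form: [hand, dx, dy, dz, spin, hand, dx, dy, dz, spin, ...]. A call has 1 to 20 rows; each row is the pose to reach, as a shift and turn from the pose commanded when the call began, along the tool's axes at that moment; what a row does not reach only later rows make up. A row lasts 1/8 s, in which the tool goes at most 62.5 mm and 10.7 degrees, less where a joint would pass 70% of its speed; a pose out of reach is approached as far as the arm can. A call with a gripper value outside its range is refused whole. The fingers move at their own pace and stop on an object; the grip force is fixed at half the most. Time passes only in rows, so rows that repeat a pose let the fingers close. It gives the time, the measured TCP pose, the force and the opening at its end, in the units of the state.
- sensors.get_obs(): the state, without advancing time (a new reading comes with each control period).
- imaging.capture(name): name is "side" or "top"; returns the picture (480x640x3 uint8, blue, green, red); there is no depth.
- imaging.calibration(name): a dict with "fx", "fy", "cx", "cy" (pixels), "world_to_cam" (4x4, takes a point from world to camera coordinates). Camera axes: x right, y down, z forward; pixel columns grow to the right and rows downward; lengths in mm; the calibration is good to about 2 mm. A picture is of the moment at which its call begins. calibration takes no time and is no camera call.
- ticket.close_job(): hands the job in, once; it reports no verdict.
The state is a dict: "time": time; "joint_positions": joint angles; "dq": joint speeds; "tau": joint torques, N m; "tool_pos": TCP position; "tcp_rot": TCP orientation; "contact_force": force on the tool from outside, world axes, zero at the start; "moment": the same for the moment, N m; "grip_width": finger opening in mm.
Only numpy, scipy, OpenCV 4.12 (cv2) and the standard library are available. Lean on these libraries where they do the work, as an engineer would, in place of code of your own. Each camera call takes 0.05 s, during which the arm holds its last target. There are 200 camera calls.

## Working session

There is one attempt and no reset: what is moved stays moved. The work goes in short steps, Python scripts to look and compute and a tool call to move; the robot and the scene stay as the last step left them, time stands still between calls to the robot, and variables do not carry over. Pictures are saved under pics/ and viewed, about 8 in all and at most 12, crops included, and the job is handed in when it is done.

Besides the shell and the picture viewer there is one more tool, called after "Request:" by a JSON object that holds its "op" and its "data", one argument or row to a line. arm_command: Moves the arm, as the interface text tells. Its arguments: {"type":"object","properties":{"increments":{"type":"array","items":{"type":"number"}}},"required":["increments"]}

```bash
mkdir -p pics
python3 - <<'E'
from plant import sensors, imaging
import cv2, json
o=sensors.get_obs(); print(o)
for n in ("top","side"):
    im=imaging.capture(n); cv2.imwrite(f"pics/{n}0.png",im)
    c=imaging.calibration(n); print(n,c)
E
```

```text
{'time': 0.0, 'joint_positions': array([-1.24798754e+00,  3.42697476e-01,  1.52502768e+00, -2.03087829e-05,
        1.27536694e+00, -1.45981012e-01]), 'dq': array([ 1.18657695e-03, -1.82101797e-03, -2.62251030e-04,  1.63328563e-03,
       -1.44181317e-03, -2.50073788e-05]), 'tau': array([ 1.82439664e-03, -4.31234944e+01, -2.44215310e+01,  7.18552410e-02,
        5.58847818e-02, -1.23824066e-04]), 'tool_pos': array([ 237.09243923, -467.96217971,  226.05433198]), 'tcp_rot': array([-3.14010633e+00, -1.98900521e-04,  4.68795576e-01]), 'contact_force': array([ 0.15516133, -0.48316801, -0.03935755]), 'moment': array([-0.02045738, -0.031566  , -0.01695258]), 'grip_width': 91.8985158220811}
top {'fx': 572.5473143045817, 'fy': 572.5473143045817, 'cx': 321.34847265566884, 'cy': 233.87798870234846, 'world_to_cam': array([[-1.77612214e-02, -9.99826910e-01, -5.53973392e-03,
        -2.76593531e+02],
       [-9.91248010e-01,  1.83331781e-02, -1.30733613e-01,
         5.45436686e+02],
       [ 1.30812545e-01,  3.16926157e-03, -9.91402055e-01,
         1.31255617e+03],
       [ 0.00000000e+00,  0.00000000e+00,  0.00000000e+00,
         1.00000000e+00]])}
side {'fx': 433.9716944162519, 'fy': 433.9716944162519, 'cx': 321.1340122159871, 'cy': 240.88630173940123, 'world_to_cam': array([[ 9.76232460e-01, -2.15446090e-01, -2.35194869e-02,
        -5.55488175e+02],
       [-1.56151465e-01, -6.23968181e-01, -7.65689512e-01,
        -6.94724938e+01],
       [ 1.50289400e-01,  7.51163558e-01, -6.42780215e-01,
         1.16600859e+03],
       [ 0.00000000e+00,  0.00000000e+00,  0.00000000e+00,
         1.00000000e+00]])}
```

View pics/top0.png

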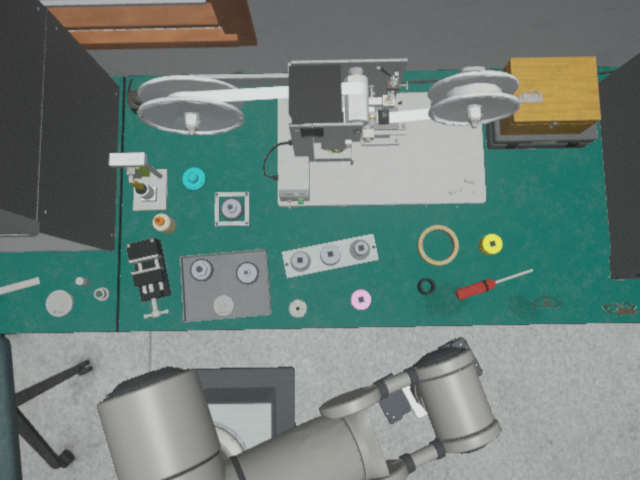

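View pics/side0.png

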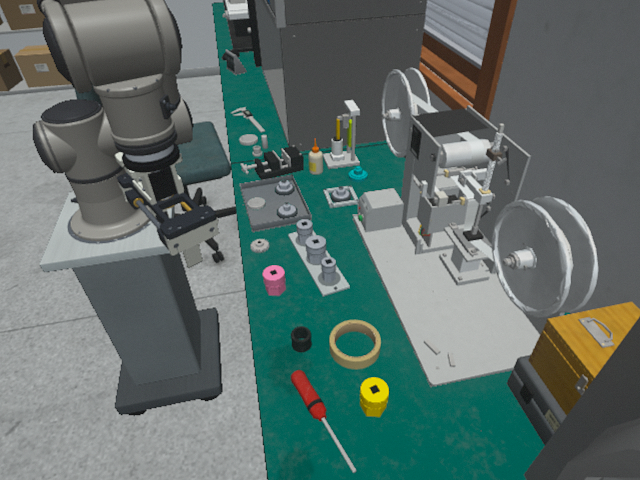

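Top view shows the frame with its specimen at about (232,208), the rack at (330,255) with sockets at (300,260), (330,254) and (360,248), the bottle at (163,223), the gear at (298,309) and the loupe at (426,286). Next I zoom in and cast rays.

```bash
cat > h.py <<'E'
from plant import sensors, imaging
import numpy as np, cv2
def ray(n,uv):
    c=imaging.calibration(n);T=np.array(c["world_to_cam"]);R,t=T[:3,:3],T[:3,3]
    d=R.T@np.array([(uv[0]-c["cx"])/c["fx"],(uv[1]-c["cy"])/c["fy"],1]); return -R.T@t,d
def onz(n,uv,z):
    o,d=ray(n,uv); return (o+d*(z-o[2])/d[2])
def proj(n,p):
    c=imaging.calibration(n);T=np.array(c["world_to_cam"]);q=T[:3,:3]@np.array(p)+T[:3,3]
    return np.array([c["fx"]*q[0]/q[2]+c["cx"],c["fy"]*q[1]/q[2]+c["cy"]])
def crop(im,x,y,w,h,s): return cv2.resize(im[y:y+h,x:x+w],None,fx=s,fy=s,interpolation=cv2.INTER_CUBIC)
E
python3 - <<'E'
from h import *
t=cv2.imread("pics/top0.png"); s=cv2.imread("pics/side0.png")
a=crop(t,205,185,180,95,4.4); b=crop(s,280,175,80,125,2)
cv2.imwrite("pics/ca.png",a)
b=crop(s,280,175,100,125,4.8); cv2.imwrite("pics/cb.png",b)
for n,uv,z in (("frame",(232,208),10),("s300",(300,260),58),("s330",(330,254),58),("s360",(360,248),58)): print(n,onz("top",uv,z))
E
```

```text
frame [610.63427852 -71.79415554  10.        ]
s300 [ 477.62417079 -236.3401953    58.        ]
s330 [ 490.21378349 -305.59349335   58.        ]
s360 [ 502.83072014 -374.99709575   58.        ]
```

View pics/ca.png

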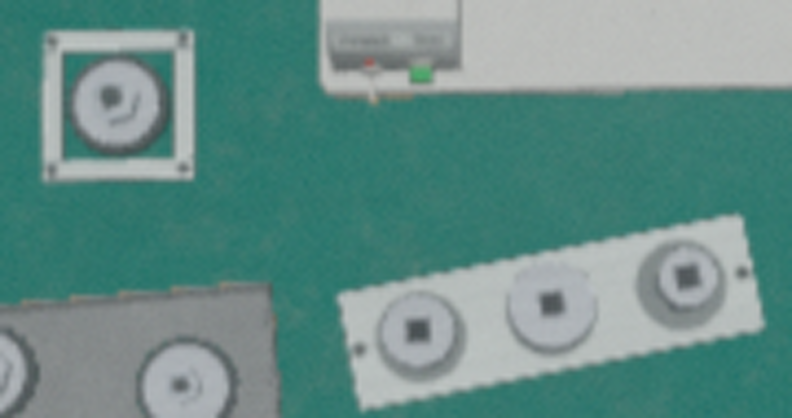

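View pics/cb.png

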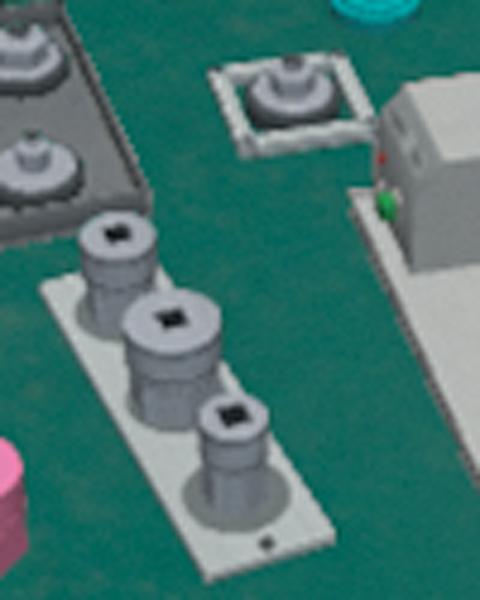

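Sockets along the rack in top view: medium at left (crop 418,330), large in the middle (552,302), small at right (688,276). The specimen is centred at crop (118,104). Now averaged pictures for sub-pixel measurement.

```bash
cat >> h.py <<'E'
def avg(n,k): return np.mean([imaging.capture(n).astype(np.float32) for _ in range(k)],0)
E
python3 - <<'E'
from h import *
T=avg("top",16); S=avg("side",12); np.save("T.npy",T); np.save("S.npy",S)
t=T.astype(np.uint8); hsv=cv2.cvtColor(t,cv2.COLOR_BGR2HSV)
m=((hsv[...,1]<70)&(t[...,2]>80)).astype(np.uint8)
for nm,(x,y,w,h),z in (("frame",(208,186,48,44),10),("rack",(278,230,104,50),8)):
    mm=np.zeros_like(m); mm[y:y+h,x:x+w]=m[y:y+h,x:x+w]
    c=max(cv2.findContours(mm,0,1)[0],key=cv2.contourArea)
    q=onz
    P=np.array([onz("top",p[0],z)[:2] for p in c],np.float32)
    print(nm,cv2.minAreaRect(P))
g=t.astype(float).mean(2)
for nm,(u,v) in (("med",(300,260)),("lar",(330.5,253.6)),("sma",(361,247.6)) ):
    r=5; u0,v0=int(u)-r,int(v)-r; p=cv2.resize(g[v0:v0+2*r+2,u0:u0+2*r+2],None,fx=10,fy=10,interpolation=cv2.INTER_CUBIC)
    b=(p<130).astype(np.uint8); c=max(cv2.findContours(b,0,1)[0],key=cv2.contourArea)
    pts=(c[:,0,:]+.5)/10-.5+[u0,v0]; P=np.array([onz("top",q,58)[:2] for q in pts],np.float32)
    M=cv2.moments(P.reshape(-1,1,2)); print(nm,p.min(),cv2.minAreaRect(P),M['m10']/M['m00'],M['m01']/M['m00'])
a=crop(t,214,190,36,36,11);b=np.clip((a.astype(float)-60)*1.6,0,255).astype(np.uint8)
s=S.astype(np.uint8); d=crop(s,326,182,34,30,11.6); d=np.clip((d.astype(float)-60)*1.6,0,255).astype(np.uint8)
o=np.zeros((400,800,3),np.uint8); o[:396,:396]=b; o[:d.shape[0],402:402+d.shape[1]]=d[:400,:398]
cv2.imwrite("pics/nut.png",o)
E
```

```text
frame ((608.9227905273438, -70.52766418457031), (84.66158294677734, 83.50094604492188), 89.92939758300781)
rack ((491.42523193359375, -305.33856201171875), (66.21076965332031, 225.72515869140625), 10.32856273651123)
med 80.07805454659469 ((478.42816162109375, -235.3434295654297), (11.742257118225098, 11.914510726928711), 1.5641663074493408) 478.35073625422984 -235.28533297812893
lar 84.07494318733843 ((491.1064147949219, -305.60498046875), (11.592552185058594, 11.867013931274414), 4.686825275421143) 491.17376870675014 -305.5529893028971
sma 86.41026031750457 ((504.0238952636719, -376.8526306152344), (11.6624116897583, 11.860711097717285), 9.488250732421875) 503.98949200048247 -376.821956011949
```

View pics/nut.png

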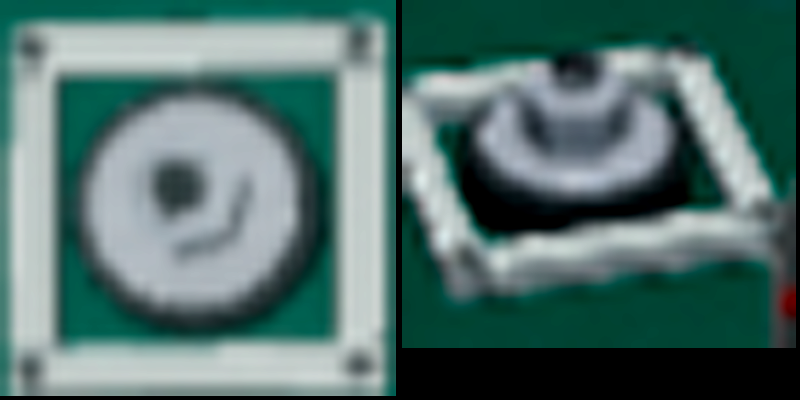

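The nut picture shows two wall edges meeting at crop (235,235), running to (250,180) and (178,252). The edges are about 12 mm long, and they put the nut's yaw at about 15° (mod 60). Next I cross-check with the washer circles, the side view and the socket hex edges.

Run:
```python
from h import *
T=np.load("T.npy");S=np.load("S.npy")
def blob(im,n,u,v,r,th,z,dark=True):
    g=im.mean(2);u0,v0=int(round(u))-r,int(round(v))-r
    p=cv2.resize(g[v0:v0+2*r+1,u0:u0+2*r+1],None,fx=10,fy=10,interpolation=cv2.INTER_CUBIC)
    b=((p<th) if dark else (p>th)).astype(np.uint8)
    c=max(cv2.findContours(b,0,1)[0],key=cv2.contourArea)
    pts=(c[:,0,:]+.5)/10-.5+[u0,v0]; P=np.array([onz(n,q,z)[:2] for q in pts],np.float32)
    return P
gs=S.mean(2)
for nm,tp in (("med",(478.35,-235.3)),("lar",(491.2,-305.5)),("sma",(504,-376.8))):
    uv=proj("side",(*tp,58)); P=blob(S,"side",*uv,5,95,58)
    M=cv2.moments(P.reshape(-1,1,2)); print(nm,"side",np.round(uv,1),M['m10']/M['m00'],M['m01']/M['m00'],cv2.minAreaRect(P))
    # 4-fold angle from top & side boundary polygons, Fourier of area moment
    for n,im,th in (("top",T,130),("side",S,95)):
        uv=proj(n,(*tp,58)); P=blob(im,n,*uv,5,th,58).astype(float)
        c=P.mean(0); Q=np.vstack([P,P[:1]])-c; z=Q[:,0]+1j*Q[:,1]
        e=np.diff(z); w=np.sum(np.abs(e)*np.exp(4j*np.angle(.5*(z[1:]+z[:-1])))*np.abs(.5*(z[1:]+z[:-1]))**4)
        print("   ",n,"sq angle",round((np.degrees(np.angle(w))-180)/4%90,1))
# washer/foot in top: edge of bright washer at z=15, foot dark outline
P=blob(T,"top",231.7,207.8,14,150,15,False)
g=T.mean(2); hsv=cv2.cvtColor(T.astype(np.uint8),cv2.COLOR_BGR2HSV)
uvc=proj("top",(608.9,-70.5,12)); print("uv foot",uvc)
# radial profile: washer edge (bright->dark) 
for cx,cy,nm in ((608.9,-70.5,"frame"),):
    pts=[]
    for a in np.arange(0,360,5):
        r=np.arange(14,31,.25); w=[proj("top",(cx+q*np.cos(np.radians(a)),cy+q*np.sin(np.radians(a)),15)) for q in r]
        pr=cv2.remap(g.astype(np.float32),np.float32([w])[...,0],np.float32([w])[...,1],1)[0]
        k=np.argmin(np.gradient(pr)); pts.append((cx+r[k]*np.cos(np.radians(a)),cy+r[k]*np.sin(np.radians(a))))
    print("washer",cv2.fitEllipse(np.float32(pts)))
k=5.5
s=S.astype(np.uint8); d=crop(s,292,212,62,75,8); d=np.clip((d.astype(float)-50)*1.5,0,255).astype(np.uint8); cv2.imwrite("pics/sk.png",d); print(d.shape)
for z in (8,58): print([np.round((proj("side",(*p,z))-[292,212]+.5)*8) for p in ((478.35,-235.3),(491.2,-305.5),(504,-376.8))])
```

```text
med side [304.5 223.2] 477.0246631751841 -235.21448497351562 ((477.0597839355469, -235.08160400390625), (12.168596267700195, 12.130617141723633), 7.565776824951172)
    top sq angle 1.8
    side sq angle 6.9
lar side [316.  240.9] 489.76411799914104 -305.29678016976754 ((489.6800537109375, -305.42950439453125), (12.216150283813477, 11.613555908203125), 4.644360542297363)
    top sq angle 5.9
    side sq angle 5.9
sma side [328.8 260.9] 502.5233776369767 -376.83939283016707 ((502.6280517578125, -377.0628662109375), (12.199987411499023, 12.28456974029541), 4.3696980476379395)
    top sq angle 9.3
    side sq angle 6.7Traceback (most recent call last):
  File "<stdin>", line 21, in <module>
  File "<stdin>", line 8, in blob
  File "h.py", line 7, in onz
    o,d=ray(n,uv); return (o+d*(z-o[2])/d[2])
        ~~~^^^^^^
  File "h.py", line 4, in ray
    c=imaging.calibration(n);T=np.array(c["world_to_cam"]);R,t=T[:3,:3],T[:3,3]
ValueError: time passes only in moves, steps and waits
```

```bash
sed -i 's/^import numpy as np, cv2/import numpy as np, cv2\nCAL={n:imaging.calibration(n) for n in ("top","side")}/; s/c=imaging.calibration(n);T/c=CAL[n];T/' h.py
python3 - <<'E'
from h import *
T=np.load("T.npy");S=np.load("S.npy")
for n,im in (("top",T),("side",S)):
    g=im.mean(2).astype(np.float32); cx,cy=608.9,-70.5; pts=[]
    for a in np.radians(np.arange(0,360,5)):
        r=np.arange(17,28,.25); w=np.float32([[proj(n,(cx+q*np.cos(a),cy+q*np.sin(a),15)) for q in r]])
        pr=cv2.remap(g,w[...,0],w[...,1],1)[0]
        k=np.argmin(np.gradient(pr)); pts.append((cx+r[k]*np.cos(a),cy+r[k]*np.sin(a)))
    print(n,"washer",cv2.fitEllipse(np.float32(pts)))
s=S.astype(np.uint8); d=crop(s,292,212,62,75,8); d=np.clip((d.astype(float)-50)*1.5,0,255).astype(np.uint8); cv2.imwrite("pics/sk.png",d)
for z in (8,58): print([np.round((proj("side",(*p,z))-[292,212]+.5)*8) for p in ((478.35,-235.3),(491.2,-305.5),(504,-376.8))])
E
```

```text
top washer ((609.7777709960938, -70.32115936279297), (45.63667678833008, 47.099727630615234), 87.31558227539062)
side washer ((608.3507080078125, -72.73501586914062), (45.405765533447266, 46.638519287109375), 130.6983184814453)
[array([112., 224.]), array([201., 367.]), array([301., 529.])]
[array([104.,  93.]), array([196., 235.]), array([299., 395.])]
```

View pics/sk.png

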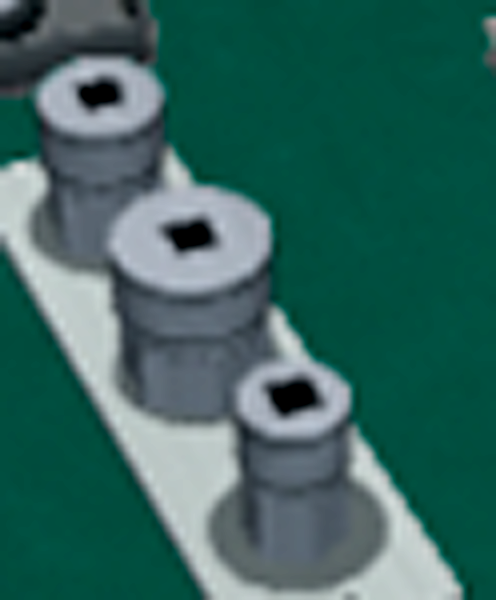

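The sockets' round tops reach about 30–50 mm above their lower edge, so I'll grip there. Square drives at crop (98,93), (190,236) and (293,397) agree with the top-view positions to about 1.5 mm. Now I move.

```bash
cat >> h.py <<'E'
def inc(cmd,tgt):  # [x,y,z,yawdeg]
    c=np.array(cmd,float);t=np.array(tgt,float);a=np.radians(c[3]);d=t-c
    return np.round([np.cos(a)*d[0]+np.sin(a)*d[1],np.sin(a)*d[0]-np.cos(a)*d[1],-d[2],-d[3]],2)
E
python3 -c "
from h import *
print(inc([237.228,-468.367,226.741,26.86],[503.3,-376.8,130,98]))"
```

```text
[278.74  38.53  96.74 -71.14]
```

Request:
{"op": "arm_command", "data": {
  "increments": [0,45,6,0,-10,0,90,12,10,-20,0,140,19,30,-30,0,190,26,50,-40,0,240,33,75,-50,0,278.7,38.5,96.7,-60,0,278.7,38.5,96.7,-71.1,0,278.7,38.5,96.7,-71.1,0,278.7,38.5,96.7,-71.1,0,278.7,38.5,96.7,-71.1]
}}

```text
time: 2.75
tool_pos: [502.9, -377.3, 130.5]
tcp_rot: [3.141, 0.001, 1.707]
contact_force: [0.0, 0.1, 0.0]
grip_width: 91.4
```

Request:
{"op": "arm_command", "data": {
  "increments": [0,0,0,40,0,0,0,0,80,0,0,0,0,95,0,0,0,0,103,0,0,0,0,103,0,1,0,0,103,0,1,0,0,103,0,1,0,0,103,0,1,0,0,103,0,1,0,0,103,0,1,0,0,103,0,1,0,0,103,0]
}}

```text
time: 4.25
tool_pos: [503.3, -376.8, 27.0]
tcp_rot: [3.141, 0.0, 1.71]
contact_force: [0.5, 1.1, 0.5]
grip_width: 30.3
```

```bash
python3 -c "
from h import *
c=[503.3,-376.8,27,98]
for t in ([503.3,-376.8,110,98],[530,-130,110,102],[608.7,-70.8,110,106],[608.7,-70.8,66,106]): print(inc(c,t))"
```

```text
[  0.   0. -83.  -0.]
[240.68  60.79 -83.    -4.  ]
[288.35 146.96 -83.    -8.  ]
[288.35 146.96 -39.    -8.  ]
```

Request:
{"op": "arm_command", "data": {
  "increments": [1,0,0,-25,0,1,0,0,-55,0,1,0,0,-83,0,1,0,0,-83,0,1,40,10,-83,0,1,80,20,-83,-1,1,120,30,-83,-2,1,160,40,-83,-3,1,200,50,-83,-4,1,240,61,-83,-5,1,255,90,-83,-6,1,272,118,-83,-7,1,288.4,147,-83,-8,1,288.4,147,-83,-8,1,288.4,147,-60,-8,1,288.4,147,-39,-8,1,288.4,147,-39,-8,1,288.4,147,-39,-8]
}}

```text
time: 6.5
tool_pos: [608.7, -71.3, 66.2]
tcp_rot: [-3.141, 0.0, 1.849]
contact_force: [0.3, 0.5, -0.9]
grip_width: 30.4
```

Run:
```python
from h import *
o=sensors.get_obs(); print(o["time"],o["tool_pos"],np.degrees(o["tcp_rot"][2]),o["contact_force"],o["grip_width"])
S=avg("side",8); T=avg("top",8); np.save("S1.npy",S);np.save("T1.npy",T)
a=crop(S.astype(np.uint8),310,145,66,70,8); a=np.clip((a.astype(float)-30)*1.4,0,255).astype(np.uint8)
b=crop(T.astype(np.uint8),207,185,50,50,5)
out=np.zeros((560,790,3),np.uint8); out[:,:528]=a; out[:250,535:785]=b
cv2.imwrite("pics/h1.png",out)
p=o["tool_pos"]
for z in (p[2]-19,p[2]+31): print(np.round((proj("side",(p[0],p[1],z))-[310,145]+.5)*8))
```

```text
6.5 [608.73281457 -71.25602405  66.21150417] 105.9298233112189 [ 0.29016998  0.48768679 -0.88086124] 30.40900192668748
[250. 309.]
[251. 180.]
```

View pics/h1.png

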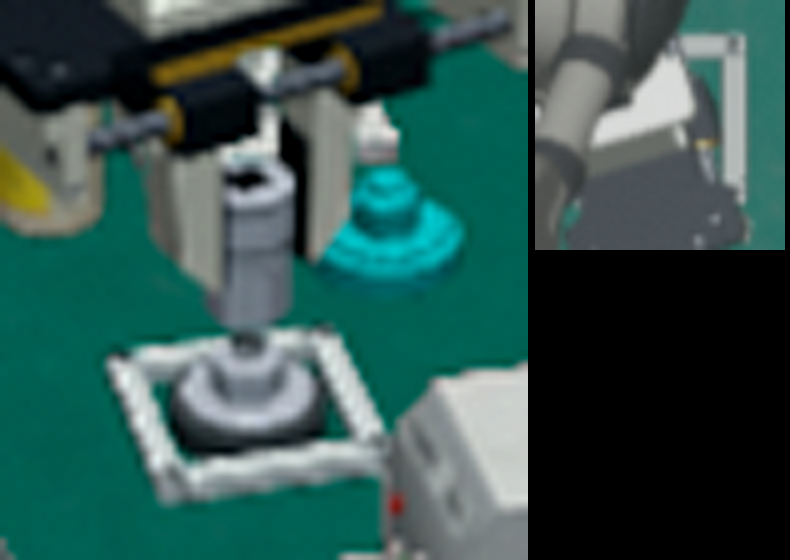

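Run:
```python
from h import *
S=np.load("S1.npy");p=np.array([608.73,-71.26,66.21])
r=np.array([.9765,-.2154,0])
g=S.mean(2)
for h in (0,5,10,35,50):
    z=p[2]-19+h; c=proj("side",(p[0],p[1],z)); print(h,"ctr",np.round(c,2),"rad15.5",np.round(proj("side",p*[1,1,0]+[0,0,z]+15.5*r)-c,2)[0])
print("nut",[np.round(proj("side",(608.35,-72.73,z)),2) for z in (15,34.5)], [np.round(proj("side",(609.4,-70.4,z)),2) for z in (15,34.5)])
for v in (175,178,181,182,183,184,185,187,188,189,190,194): print(v,np.round(g[v,333:351]).astype(int), np.round(S[v,333:351,1]-S[v,333:351,2]).astype(int))
```

```text
0 ctr [340.74 183.12] rad15.5 5.73
5 ctr [340.75 181.55] rad15.5 5.75
10 ctr [340.76 179.96] rad15.5 5.77
35 ctr [340.81 171.89] rad15.5 5.85
50 ctr [340.84 166.94] rad15.5 5.9
nut [array([340.67, 193.4 ]), array([340.71, 187.4 ])] [array([340.83, 192.88]), array([340.87, 186.9 ])]
175 [131 129 128 128 107  89 117 117 118 117 115 106  86  61  24  80 130 127] [ 4  5  4  4  4  6  8  8  8  8  8  8  7  5  5  2  1 12]
178 [126 131 130 128 107  86 111 109 109 109 107 108 100  88  63  66  68  57] [10  2  4  4  4  6  8  8  7  7  8  7 10 35 86 60 49 68]
181 [ 75  74  86 104 105 106 118 116 116 118 112 103  99  87  67  68  71  68] [68 68 33  3  5  8  8  8  8  8  7  6 11 36 83 81 76 75]
182 [ 74  74  81  88  96 110 118 116 117 118 112 103 100  88  68  66  67  69] [70 70 36  2  6  8  8  8  9  8  6  5 10 35 84 84 80 78]
183 [ 71  70  78  86  94 110 118 115 116 117 113 103  98  83  69  71  72  71] [76 78 46  7  5  8  8  8  8  8  6  5 13 46 80 75 73 72]
184 [ 67  67  73  81  93 111 118 117 117 118 112 100  87  72  68  71  71  70] [84 86 71 36  8  5  8  7  7  7  5 10 37 68 78 74 74 74]
185 [ 66  67  67  71  87 107 115 112 112 111 104  84  74  84  85  79  68  78] [88 85 88 72 35 15 13 14 16 16 18 38 67 61 57 63 49 36]
187 [104 119 137 138 153 126  67  70  74  89 137 181 184 180 160 149 169 163] [51 39 28 23 13 14 13  6  6  9 10  6  6  6  7  8  9  5]
188 [162 166 175 168 168 152 100 101  88  92 141 164 150 147 141 130 146 185] [15 14 12 10  5  5  6  7  7  6  6  7  9  8 10 10  8  7]
189 [170 155 141 153 159 155 128 115 116 128 160 157 133 119 119 112 121 182] [ 7  8  8  7  7  7  6  7  6  7  6  6  8  8 11  9  7 10]
190 [134 147 139 125 141 164 158 152 156 161 166 144 127 138 122  95  88 146] [10 10  6  6  8  7  5  6  6  6  6  7  7  6 14 31 18  8]
194 [158 164 161 146 112 100 116 115 115 114 115 131 155 164 166 150  95  69] [ 6  6  6  6  6  8  9  9  9  9  7  7  5  5  6  5  5 11]
```

Run:
```python
from h import *
S=np.load("S1.npy"); g=S.mean(2); print(np.round(g[162:173,334:349]).astype(int))
for z in (97.2,):
  for uv in ((340.4,166.9),(340,167.5)): print(onz("side",uv,z))
```

```text
[[ 34  34  33  30  27  45 110 147 158 182 151  18  26  38  75]
 [ 32  40  54 105 153 153 169 184 183 187 155  19  26  26  64]
 [ 81 108 111 144 176 151 157 156 155 153 123  19  25  26  63]
 [121 130 129 133 150 148 126 114 132 155 138  82  29  24  65]
 [130 129 128 109  94 105  77  63  95 149 165 140  84  23  63]
 [128 129 127 105  51  35  26  24  42 102 155 169 137  20  64]
 [128 129 127 113 101  99  59  96 128 144 162 169 134  22  66]
 [128 129 127 115 130 159 147 156 171 173 161 133  93  24  68]
 [129 129 128 109 104 144 147 142 139 132 118 106  81  26  71]
 [129 129 128 104  70  97 102  99  97  95 102 109  88  23  72]
 [129 129 128 106  77 103 106 109 109 109 114 110  87  22  76]]
[607.66338333 -70.73595387  97.2       ]
[605.88513885 -73.44458663  97.2       ]
```

Request:
{"op": "arm_command", "data": {
  "increments": [1,0,0,6,0,1,-0.8,0,12,0,1,-0.8,0,15,0,1,-0.8,0,17,0,1,-0.8,0,17,0]
}}

```text
time: 7.92
tool_pos: [609.0, -71.6, 49.1]
tcp_rot: [-3.141, 0.0, 1.849]
contact_force: [-0.8, -0.6, 0.6]
grip_width: 30.5
```

Request:
{"op": "arm_command", "data": {
  "increments": [1,0,0,1,0,1,0,0,2,0,1,0,0,3,0,1,0,0,3,0]
}}

```text
time: 8.43
tool_pos: [609.5, -71.9, 48.3]
tcp_rot: [3.14, 0.001, 1.85]
contact_force: [-4.9, -1.3, 15.1]
grip_width: 30.5
```

Small socket stopped about 14.5 mm too high (15 N, lower edge at z≈29), so it doesn't fit. I'll put it back on its spigot.

```bash
python3 -c "
from h import *
c=[608.92,-71.57,46,106]
for t in ([608.92,-71.57,110,106],[530,-130,110,102],[503.3,-376.8,110,98],[503.3,-376.8,27.5,98]): print(inc(c,t))"
```

```text
[  0.   0. -64.  -0.]
[-34.41 -91.97 -64.     4.  ]
[-264.29 -185.66  -64.      8.  ]
[-264.29 -185.66   18.5     8.  ]
```

Request:
{"op": "arm_command", "data": {
  "increments": [1,0,0,-15,0,1,0,0,-40,0,1,0,0,-64,0,1,0,0,-64,0,1,-12,-30,-64,1,1,-23,-60,-64,2,1,-34,-92,-64,4,1,-70,-107,-64,5,1,-115,-125,-64,6,1,-160,-143,-64,7,1,-205,-161,-64,8,1,-240,-175,-64,8,1,-264.3,-185.7,-64,8,1,-264.3,-185.7,-64,8,1,-264.3,-185.7,-35,8,1,-264.3,-185.7,-5,8,1,-264.3,-185.7,10,8,1,-264.3,-185.7,10,8]
}}

```text
time: 10.68
tool_pos: [502.9, -375.5, 34.8]
tcp_rot: [-3.14, -0.002, 1.71]
contact_force: [0.4, -0.3, -0.6]
grip_width: 30.3
```

Request:
{"op": "arm_command", "data": {
  "increments": [1,0,0,3,0,1,0,0,6,0,1,0,0,8,0,1,0,0,8.5,0,1,0,0,8.5,0]
}}

```text
time: 11.3
tool_pos: [503.3, -376.8, 27.6]
tcp_rot: [3.141, 0.0, 1.71]
contact_force: [-0.1, -0.6, -1.1]
grip_width: 30.2
```

Request:
{"op": "arm_command", "data": {
  "increments": [1,0,0,0.5,0,1,0,0,0.8,0,1,0,0,0.8,0]
}}

```text
time: 11.68
tool_pos: [503.3, -376.9, 27.0]
tcp_rot: [3.141, 0.0, 1.71]
contact_force: [-0.7, 0.1, 1.3]
grip_width: 30.1
```

```bash
python3 -c "
from h import *
c=[503.3,-376.8,26.7,98]
for t in ([477.7,-235.2,120,95.5],[477.7,-235.2,27,95.5]): print(inc(c,t))"
```

```text
[143.78  -5.64 -93.3    2.5 ]
[143.78  -5.64  -0.3    2.5 ]
```

Request:
{"op": "arm_command", "data": {
  "increments": [0,0,0,0,0,0,0,0,0,0,0,0,0,0,0,0,0,0,0,0,0,0,0,0,0,0,0,0,-10,0,0,0,0,-30,0,0,0,0,-60,0,0,0,0,-95,0,0,0,0,-95,0]
}}

```text
time: 12.92
tool_pos: [504.7, -378.2, 125.8]
tcp_rot: [3.137, 0.006, 1.71]
contact_force: [-0.2, -0.1, 0.7]
grip_width: 92.0
```

Request:
{"op": "arm_command", "data": {
  "increments": [0,40,-1.5,0,0,0,85,-3,0,1,0,125,-5,0,2,0,143.8,-5.6,0,2.5,0,143.8,-5.6,0,2.5,0,143.8,-5.6,0,2.5]
}}

```text
time: 13.68
tool_pos: [478.3, -236.4, 121.8]
tcp_rot: [3.141, 0.001, 1.666]
contact_force: [-0.4, -0.4, 1.3]
grip_width: 92.0
```

Run:
```python
from h import *
o=sensors.get_obs(); print(o["tool_pos"])
S=avg("side",4); a=crop(S.astype(np.uint8),280,180,80,110,5); cv2.imwrite("pics/r1.png",a)
```

```text
[ 478.31046617 -236.43462792  121.78045053]
```

View pics/r1.png

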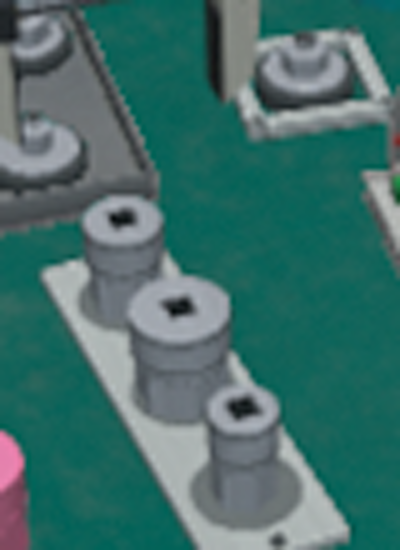

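Picture 8: the small socket stands upright on its spigot at crop (243,408), with medium and large undisturbed. Now I grasp the medium.

Request:
{"op": "arm_command", "data": {
  "increments": [0,0,0,40,0,0,0,0,75,0,0,0,0,90,0,0,0,0,94.7,0,0,0,0,94.7,0,1,0,0,94.7,0,1,0,0,94.7,0,1,0,0,94.7,0,1,0,0,94.7,0,1,0,0,94.7,0,1,0,0,94.7,0,1,0,0,94.7,0]
}}

```text
time: 15.38
tool_pos: [477.8, -235.1, 27.0]
tcp_rot: [3.142, 0.0, 1.666]
contact_force: [-0.8, -0.2, 1.0]
grip_width: 37.5
```

```bash
python3 -c "
from h import *
c=[477.7,-235.2,27,95.5]
for t in ([477.7,-235.2,110,95.5],[530,-130,110,102],[608.7,-71.9,110,106.5],[608.7,-71.9,66,106.5]): print(inc(c,t))"
```

```text
[  0.   0. -83.  -0.]
[ 99.7   62.14 -83.    -6.5 ]
[149.99 146.05 -83.   -11.  ]
[149.99 146.05 -39.   -11.  ]
```

Request:
{"op": "arm_command", "data": {
  "increments": [1,0,0,-25,0,1,0,0,-55,0,1,0,0,-83,0,1,0,0,-83,0,1,33,21,-83,-2,1,66,42,-83,-4,1,100,62,-83,-6.5,1,117,90,-83,-8,1,134,118,-83,-10,1,150,146,-83,-11,1,150,146,-83,-11,1,150,146,-60,-11,1,150,146,-45,-11,1,150,146,-39,-11,1,150,146,-39,-11,1,150,146,-39,-11]
}}

```text
time: 17.38
tool_pos: [609.2, -72.2, 66.7]
tcp_rot: [3.141, 0.001, 1.858]
contact_force: [-0.7, 0.0, -1.7]
grip_width: 37.2
```

Run:
```python
from h import *
o=sensors.get_obs(); print(o["time"],o["tool_pos"],np.degrees(o["tcp_rot"][2]),o["contact_force"],o["grip_width"])
S=avg("side",12); np.save("S2.npy",S); g=S.mean(2)
a=crop(S.astype(np.uint8),318,155,48,52,11); a=np.clip((a.astype(float)-40)*1.6,0,255).astype(np.uint8); cv2.imwrite("pics/h2.png",a)
for v in range(162,172): print(v,np.round(g[v,332:352]).astype(int))
for v in (180,181,182,183,184,185,186,188,192,193,194,195): print(v,np.round(g[v,330:353]).astype(int), np.round(S[v,330:353,1]-S[v,330:353,2]).astype(int))
```

```text
17.375 [609.23595153 -72.18170654  66.68599117] 106.44457384230834 [-0.65944802  0.03470539 -1.73741885] 37.221024319981524
162 [ 33  36  36  36  34  32  29  27  27 114 180 176 180 150  19  26  35  61
 104 131]
163 [ 33  34  34  32  30  64 126 152 148 160 182 183 184 154  19  28  27  49
 100 131]
164 [ 29  39  58  74 110 133 146 174 173 171 168 160 152 121  18  26  27  51
 102 131]
165 [ 83 110 114 120 144 165 160 170 165 154 153 156 150 139  98  45  24  52
 103 131]
166 [121 132 131 126 128 140 138 125 107  93 110 149 165 162 154 117  26  51
 104 131]
167 [130 129 129 123 113 115  97  50  29  25  46  99 146 163 166 142  45  53
 105 131]
168 [128 128 129 123 114 132 134  73  32  57  90 125 153 164 166 143  56  54
 107 131]
169 [128 129 129 123 114 140 165 143 130 143 152 162 166 165 160 122  46  56
 108 131]
170 [129 128 129 123 112 137 172 169 167 169 169 170 166 148 122  87  38  58
 110 131]
171 [129 128 129 124 103 103 134 138 142 143 138 136 126 104  92  82  41  59
 110 131]
180 [ 77  79  91 109 124 126 101  89 117 114 114 115 113 112 110 101 102  95
  71  70  67  64  67] [60 60 
[... 1233 characters left out ...]
9  9 10  8  8  6 13]
192 [105  94 100 139 166 153 110  88 112 127 126 125 126 116  96 118 156 168
 150  89  91 149 182] [25 14  6  5  6  6  6  7  7  8  8  8  8  7  8  7  6  5  5  9  8  8  7]
193 [ 74  66 118 169 163 155 119  84 102 117 115 115 115 108 100 128 162 166
 153 103  66 125 183] [55 23  5  6  6  6  6  7  8  8  8  8  9  8  8  6  5  5  5  5  7  8 10]
194 [ 64  65 111 157 163 161 146 112 100 116 115 114 113 116 131 155 165 166
 150  94  69  94 150] [64 19  5  6  6  6  5  6  8  9  9  8  8  7  7  5  6  6  5  6 11 13  8]
195 [ 62  67  81 122 161 164 162 147 128 132 130 130 131 141 161 166 165 162
 132  76  70  66 127] [64 15  5  6  6  5  5  5  6  8  7  7  7  6  5  5  5  5  6  6 19 29  7]
```

View pics/h2.png

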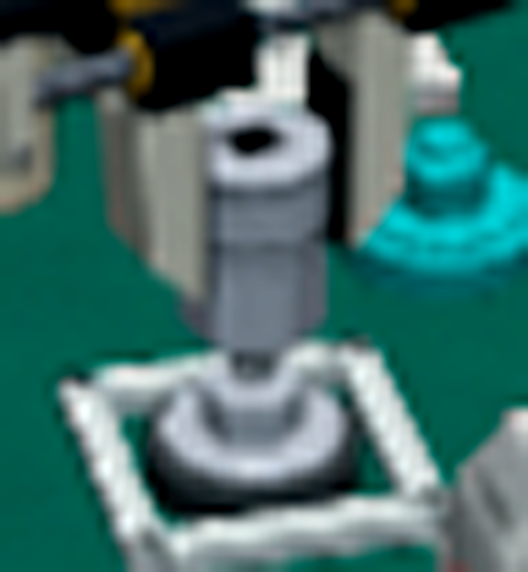

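Picture 9: the medium socket hangs over the nut. Socket axis is at u≈340.4 and nut about 340.5, facets parallel within about 3°. The nut facet is about 13.5 mm wide, which means the 23 mm nut. I apply small corrections and lower gently.

Request:
{"op": "arm_command", "data": {
  "increments": [1,0.3,0.3,4,2,1,0.3,0.3,10,2,1,0.3,0.3,14,2,1,0.3,0.3,15,2,1,0.3,0.3,15,2,1,0.3,0.3,16,2,1,0.3,0.3,17,2,1,0.3,0.3,18,2,1,0.3,0.3,19,2,1,0.3,0.3,19,2]
}}

```text
time: 19.23
tool_pos: [609.1, -71.5, 47.0]
tcp_rot: [3.142, 0.0, 1.823]
contact_force: [0.2, -0.3, -0.4]
grip_width: 37.3
```

Request:
{"op": "arm_command", "data": {
  "increments": [1,0,0,1,0,1,0,0,2,0,1,0,0,3,0,1,0,0,4,0,1,0,0,4,0]
}}

```text
time: 19.85
tool_pos: [609.1, -71.3, 42.9]
tcp_rot: [3.141, -0.0, 1.823]
contact_force: [1.2, 2.1, -1.1]
grip_width: 37.3
```

Request:
{"op": "arm_command", "data": {
  "increments": [1,0.3,0,1,0,1,0.3,0,2.5,0,1,0.3,0,4,0,1,0.3,0,5.5,0,1,0.3,0,7,0,1,0.3,0,7,0]
}}

```text
time: 20.6
tool_pos: [608.9, -71.2, 35.8]
tcp_rot: [-3.141, -0.0, 1.823]
contact_force: [0.6, 2.0, -3.0]
grip_width: 37.4
```

Nearly seated: lower edge at about z 16.8. I go on to contact with the washer.

Request:
{"op": "arm_command", "data": {
  "increments": [1,0.2,0,0.7,0,1,0.2,0,1.4,0,1,0.2,0,2,0,1,0.2,0,2.5,0,1,0.2,0,2.5,0]
}}

```text
time: 21.22
tool_pos: [608.9, -71.1, 34.0]
tcp_rot: [3.141, 0.0, 1.823]
contact_force: [-1.4, 0.8, 4.9]
grip_width: 37.4
```

Run:
```python
from h import *
o=sensors.get_obs(); print(o["time"],o["tool_pos"],o["contact_force"],o["grip_width"])
S=avg("side",3); cv2.imwrite("pics/end.png",crop(S.astype(np.uint8),230,130,150,170,3.5))
```

```text
21.225 [608.9360879  -71.13167645  33.99569492] [-1.37791628  0.82702908  4.87060021] 37.36338698757521
```

View pics/end.png

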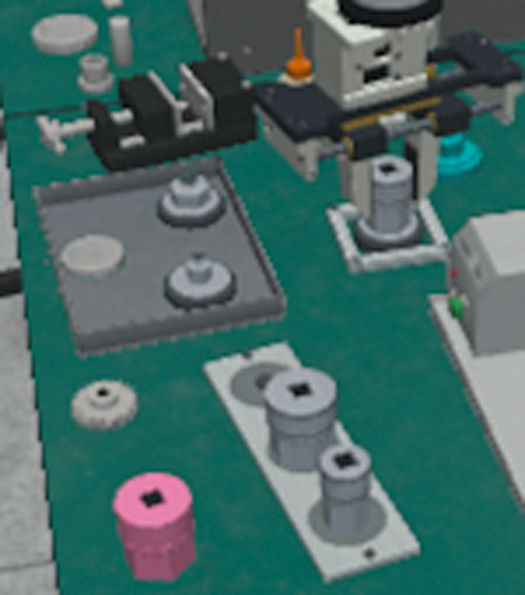

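Picture 10: the medium socket sits on the washer at crop (390,200), still in the jaws. The small (345,490) and large (300,415) stand on the rack, and nothing I can see has been disturbed. I hand the job in.

```bash
python3 -c "
from plant import ticket; print(ticket.close_job())"
```

```text
the job is handed in; nothing more can be done
None
```

The medium socket fits: it is seated fully down on the nut in the frame and still gripped. I handed the job in at about 21 s of robot time.

- **Small socket (tried first):** it stopped about 14.5 mm too high, with roughly 15 N on it. I put it back upright on its own spigot, and a picture confirmed it.
- **Medium socket:** it went all the way down over the nut with at most about 2 N sideways. At the end the TCP was at z = 34.0 mm, so its lower edge is at 15 mm, on the washer. The push is about 5 N and the jaws are 37.4 mm open on the 38 mm top.
- **Surroundings:** the last side picture shows the small and large sockets upright on the rack. The gear, bottle and tray are undisturbed. The loupe was not in that picture, but the arm did not work near it.
- **Check that disagreed:** the two cameras put the nut about 2.3 mm apart in y. I aimed at the middle and trimmed by the sideways force on the way down.

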